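# Scan in two leaning packets at the hall console

### The arm

A 6-joint arm with a two-finger parallel gripper is mounted at the origin on the work surface. World frame = base frame: x ahead of the robot, y to its left, z up, the work surface at z = 0. Lengths are in m, angles in rad, forces in N, time in s.
With the tool pointing down it reaches from about 0.425 to 0.95 m from the base axis. Payload 3.5 kg.
Tool frame: the origin (TCP) lies between the finger pads; the fingertips stand 11 mm ahead of it and the grasp point (between the pads) lies 8 mm behind it; z points along the fingers, y is the line along which they close (so a half turn about z gives the same grasp; the last joint's range is limited). The gripper opens to 85 mm and grips with 20 to 120 N. Pads are 22 mm wide; open, the fingers measure 114 mm over their backs; the gripper's body (76 mm by 85 mm) begins 54 mm behind the grasp point. The pads swing forward as they close: fully open they stand 13 mm farther back than shut.
Start: joints at [-1.399, 0.286, 1.577, -0, 1.279, -0.15], TCP at [0.214, -0.64, 0.242] pointing down, gripper open.
Joint ranges: [-2.77, 2.77], [-0.9, 2.22], [0.21, 2.48], [-1.53, 4.67], [0.24, 2.81], [-2.84, 2.84]. Speed limits (rad/s): [2.79, 2.79, 3.14, 3.14, 3.14, 3.14].

### API

Orientations are given as a 3x3 rotation matrix whose columns are the frame's x, y, z axes.
In Python, from rig import telemetry, vision, ticket, finder gives the robot as it stands.
- The arm moves only by the shell command python3 -m jog 'ROWS' [OPENING] [FORCE]. ROWS is JSON, a list of rows, each an object of numbers: "dx", "dy", "dz": the shift along the tool's x, y, z as a fraction of full scale; "rx", "ry", "rz": the turn, a rotation vector about the tool's x, y, z as a fraction of full scale. A call has 1 to 12 rows; each row is the pose to reach, as a shift and turn from the pose commanded when the call began, along the tool's axes at that moment; what a row does not reach only later rows make up. Full scale, the value 1, is 0.3 m for a shift and 60 degrees for a turn. A row lasts 1/12 s, in which the tool goes at most 41.7 mm and 7.16 degrees, less where a joint would pass 70% of its speed; a pose out of reach is approached as far as the arm can. A call with a number of a shift or a turn outside -1 to 1 is refused whole. A call with a gripper value outside its range is refused whole. OPENING is the closure, from 0 (fully open) to 1 (shut), set as the call begins (- or left out, the last holds). The fingers move at their own pace and stop on an object; FORCE is the grip in N (left out, the last holds). Time passes only in rows, so rows that repeat a pose let the fingers close. It gives the time, the measured TCP pose, the force, the opening and the grip force at its end, in the units of the state.
- telemetry.get_obs(): the state, without advancing time (a new reading comes with each control period).
- vision.capture(name): name is "side" or "top" or "wrist"; returns a dict with "color" (420x560x3 uint8, red, green, blue), "vfov" (degrees; the focal length in pixels is half the picture's height over the tangent of half this angle, whatever the lens; pixels are square), "cx", "cy" (the principal point, pixels), "R" (3x3) and "t" (3): a world point X has camera coordinates R X + t. Camera axes: x right, y down, z forward; pixel columns grow to the right and rows downward; lengths in m; the calibration is good to about 2 mm. A picture is of the moment at which its call begins. There is no depth.
- ticket.close_job(): hands the job in; it is judged then, once.
Trained networks look in the newest picture that a camera, given by its name, has taken for a name from the list of things; names that differ only in an ending like _2 or _b are one class to them, and where a whole thing is asked for, a point or a joint stands for the part that bears it (a point fixed in the world has none). Each returns a list of dicts, best first, with "p" (0 to 1); they miss things now and then, are a little off and sometimes report something else, mostly with a low value. They report only what shows in the picture. A call takes as long as a camera call. They do not tell look-alikes from the thing itself.
- finder.boxes_of(name, camera): "at" ([column, row] as shares, 0 to 1, of the picture: columns of its width, rows of its height, amid what is visible of it).
- finder.masks_of(name, camera): "region" (420x560 bool, what is visible of it) and "at" ([column, row] as shares, 0 to 1, of the picture: columns of its width, rows of its height, amid what is visible of it).
- finder.tip_of(name, camera): "at" ([column, row] as shares, 0 to 1, of the picture: columns of its width, rows of its height: a listed point, or the origin of a listed thing).
The state is a dict: "clock": time; "joint_pos": joint angles; "dq": joint speeds; "joint_torque": joint torques, N m; "position": TCP position; "orientation": TCP orientation; "force": force on the tool from outside, world axes, zero at the start; "moment": the same for the moment, N m; "grip_width": opening from 0.0 (shut) to 1.0 (fully open); "grip_force": force on a finger pad.
Only numpy, scipy, OpenCV 4.12 (cv2) and the standard library are available. Lean on these libraries where they do the work, as an engineer would, in place of code of your own. Each camera call takes 0.05 s, during which the arm holds its last target. There are 200 camera calls.

### The job

Take the handheld scanner from its charging dock and scan in the two packets, the large one first and then the small one: for each, point the scanner's nose straight and squarely at the middle of the label from about 10 cm away and hold it still there for at least a second. Then lay the scanner back fully home in its dock, nose the same way as before, and let go; do not shift or tip the packets, their stands or anything else on the table.

Things in the scene. Friction and masses are not known exactly. Their poses are not given: they have to be found in the camera images.
- scanner: grey handheld label scanner, 160 mm long, 0.22 kg. Origin on its long axis, within the handle; x axis = the way it looks (out of the nose), z = its top when docked. Handle 30 wide (y) x 28 high (z), from x=-85 to x=+30 mm, with a black rubber sleeve round x=-45..+5 where it is gripped; scan head 46 wide x 36 high from x=+30 to x=+75 mm. At the start it lies level in the dock
- scanner_nose (a point): centre of the scanner's dark front window, 75 mm ahead of the scanner's origin; axes as the scanner's, the scan beam leaves along +x
- dock: white charging dock, fixed, base 185 x 90 x 12 mm, origin under its centre, x = the way the docked scanner looks. A rear saddle (x=-84..-58 mm, 36 wide inside) holds the handle end, a front one (x=42..70 mm, 52 wide inside) the head; their cheeks flare outward, tops 80 mm above the table. Between them the handle (underside at 46 mm) is free all round
- dock_seat (a point): where the scanner's origin lies when it is seated in the dock, 60 mm above the table; axes as the dock's (and as the seated scanner's)
- packet_large: large cardboard packet, 180 wide x 150 high x 35 mm thick, leaning back on its dark wooden sloped stand (one loose piece of 1.1 kg, foot 165 x 160 mm, 165 mm high in all); origin at table height under it, x = the way its face looks, horizontally. Its face is turned 40 deg upward from level
- label_large (a point): centre of the white bar-striped label (100 x 64 mm) in the middle of the large packet's face; x axis = straight out of the face (40 deg above level), y across the label
- packet_small: small cardboard packet, 120 wide x 100 high x 30 mm thick, on a like stand (one loose piece of 1.1 kg, foot 165 x 100 mm, 130 mm high); origin at table height under it, x = the way its face looks, horizontally. Its face is turned 35 deg upward from level
- label_small (a point): centre of the white bar-striped label (80 x 54 mm) in the middle of the small packet's face; x axis = straight out of the face (35 deg above level), y across the label
- vase_tall: bystander: blue and white vase, 64 mm across, 185 mm high, with twigs up to 295 mm high within 40 mm of its axis; origin under its centre
- candlestick: bystander: brass candlestick with candle, foot 68 mm across, 237 mm high; origin under its centre
- vase_short: bystander: blue vase, 70 mm across, 120 mm high; origin under its centre
- key_bowl: bystander: white bowl, 130 mm across, 50 mm high; origin under its centre
- books: bystander: two books, 150 x 210 mm, 50 mm high; origin under their centre
- clock: bystander: small brass table clock, 110 mm wide, 106 mm high; origin under its centre
- letter_tray: bystander: wooden letter tray, 240 x 170 mm, 45 mm high; origin under its centre
There are look-alikes about, which are no part of the job. Several things have the shape of the scanner; the one meant has the colours described above.

How it is judged:
By the outcome, as a careful person would: the job done as asked, in the order asked, and still so for the second after the job is handed in, with the robot touching nothing.
It also fails if it takes over 70 s, if anything falls off the work surface, if the arm or the gripper's body presses on something with over 40 N, if the wrist force passes 120 N, or if a joint passes its speed limit or range.

## Working session

There is one attempt and no reset: what is moved stays moved. The work goes in short steps, Python scripts to look and compute and a shell command to move; the robot and the scene stay as the last step left them, time stands still between calls to the robot, and variables do not carry over. Pictures are saved under pics/ and viewed, at most 12 in all, crops included, and the job is handed in when it is done.

```bash
ls; mkdir -p pics
cat > h.py <<'E'
import numpy as np, cv2
from rig import telemetry, vision, ticket, finder
def K(c):
    f=c["color"].shape[0]/2/np.tan(np.radians(c["vfov"])/2)
    return f
def ray(c,col,row):
    f=K(c); R=np.array(c["R"]); t=np.array(c["t"])
    d=R.T@np.array([(col-c["cx"])/f,(row-c["cy"])/f,1]); return -R.T@t, d/np.linalg.norm(d)
def proj(c,X):
    p=np.array(c["R"])@np.array(X)+np.array(c["t"]); f=K(c)
    return np.array([c["cx"]+f*p[0]/p[2], c["cy"]+f*p[1]/p[2]])
def atz(c,col,row,z):
    o,d=ray(c,col,row); return o+d*(z-o[2])/d[2]
def tri(r):
    A=np.zeros((3,3));b=np.zeros(3)
    for o,d in r:
        P=np.eye(3)-np.outer(d,d);A+=P;b+=P@o
    X=np.linalg.solve(A,b); return X,[np.linalg.norm((np.eye(3)-np.outer(d,d))@(X-o)) for o,d in r]
E
python3 - <<'E'
from h import *
np.set_printoptions(precision=4,suppress=True)
C={}
for n in("side","top","wrist"):
    c=vision.capture(n);C[n]=c
    cv2.imwrite(f"pics/{n}0.png",c["color"][...,::-1])
    print(n,c["vfov"],c["cx"],c["cy"],ray(c,c["cx"],c["cy"]))
for n in("side","top"):
    for k in("scanner","scanner_nose","dock","dock_seat","packet_large","label_large","packet_small","label_small","vase_tall","candlestick","vase_short","key_bowl","books","clock","letter_tray"):
        r=finder.tip_of(k,n)
        print(n,k,[(np.round(np.array(x["at"])*[560,420],1).tolist(),round(x["p"],2)) for x in r[:4]])
E
```

```text
pics
side 49.64980211583996 278.4482128209733 208.98679356410295 (array([-0.2483,  0.8989,  0.7445]), array([ 0.5697, -0.6607, -0.4887]))
top 49.32631839120347 285.69456827112805 203.58506243747888 (array([0.3301, 0.0017, 1.4965]), array([ 0.1012,  0.0199, -0.9947]))
wrist 69.09049271039977 276.12601967948115 211.0138503180855 (array([ 0.2842, -0.6173,  0.3719]), array([-0.274 , -0.0885, -0.9577]))
side scanner [([134.7, 277.2], 0.68), ([290.7, 335.5], 0.65), ([231.0, 276.8], 0.6)]
side scanner_nose [([254.8, 288.7], 0.91), ([256.7, 332.9], 0.87), ([163.9, 266.4], 0.69)]
side dock [([230.6, 292.0], 0.8)]
side dock_seat [([229.7, 274.1], 0.94)]
side packet_large [([365.0, 211.7], 0.8)]
side label_large [([231.0, 293.9], 0.22)]
side packet_small [([292.6, 237.8], 0.84)]
side label_small [([283.9, 215.1], 0.76), ([369.1, 210.2], 0.7)]
side vase_tall [([229.1, 249.1], 0.79)]
side candlestick [([292.7, 207.6], 0.65)]
side vase_short [([174.7, 244.3], 0.89)]
side key_bowl [([235.3, 204.3], 0.76)]
side books [([293.8, 185.3], 0.91)]
side clock []
side letter_tray [([150.5, 358.3], 0.74)]
to
[... 195 characters left out ...]

top dock [([201.6, 222.0], 0.67)]
top dock_seat [([199.3, 220.0], 0.87)]
top packet_large [([307.8, 121.1], 0.72), ([386.9, 230.8], 0.62), ([291.0, 204.5], 0.19)]
top label_large [([392.1, 227.4], 0.71), ([454.4, 231.5], 0.36)]
top packet_small [([294.2, 203.0], 0.96), ([453.0, 231.7], 0.42)]
top label_small [([294.4, 200.7], 0.57)]
top vase_tall [([250.0, 170.9], 0.79)]
top candlestick [([335.6, 168.0], 0.78), ([387.8, 230.7], 0.35)]
top vase_short [([222.7, 133.8], 0.86), ([388.1, 230.8], 0.39)]
top key_bowl [([198.5, 220.2], 0.69), ([305.3, 122.3], 0.58)]
top books [([384.8, 139.3], 0.84), ([200.5, 219.8], 0.52)]
top clock [([455.5, 232.3], 0.68)]
top letter_tray [([127.4, 226.2], 0.73)]
```

```bash
python3 -c "
import cv2
for n in('side','top'):
    i=cv2.imread(f'pics/{n}0.png'); cv2.imwrite(f'pics/{n}0b.png',cv2.resize(i,(800,600),interpolation=cv2.INTER_CUBIC))"
```

```text
(no output)
```

View pics/side0b.png

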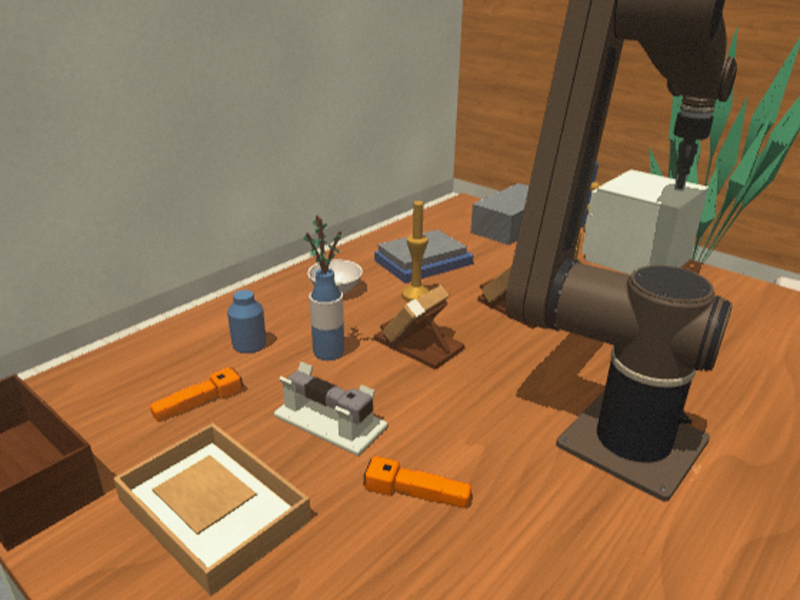

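View pics/top0b.png

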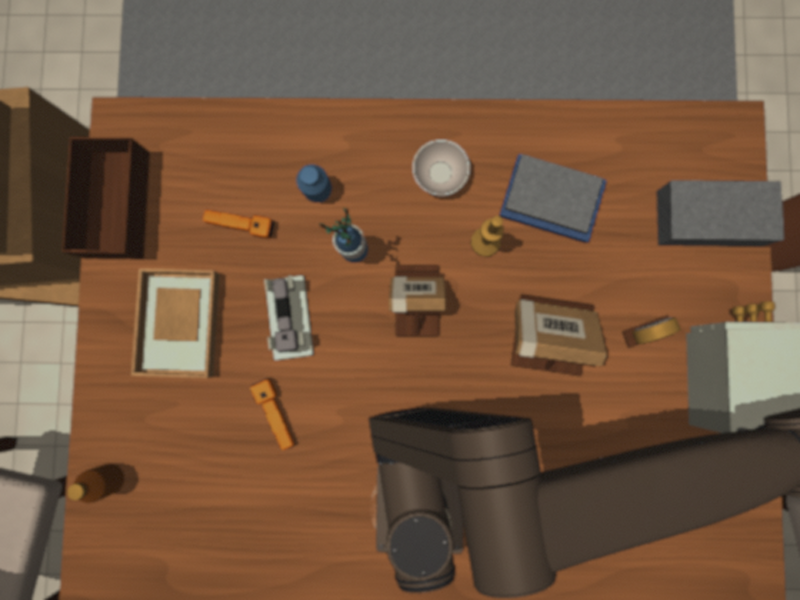

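The side and top views show the grey/black scanner in the white dock at (288,318) of the enlarged top view, nose toward the robot. The orange ones are look-alikes. The small packet is at (418,293) and the large at (560,330), with stand struts on the robot side, so their faces look away from the robot.

Run:
```python
from h import *
np.set_printoptions(precision=3,suppress=True)
s=vision.capture("side");t=vision.capture("top")
def T(n,a,b):print(n,*tri([ray(s,*a),ray(t,*b)]))
T("seat",(229.7,274.1),(199.3,220)); T("nose",(254.8,288.7),(199.4,245))
for n,p,z in [("seat",(199.3,220),.06),("nose",(199.4,245),.06),("lab_s",(294.4,200.7),.09),("lab_l",(392.1,227.4),.115),("vtall",(250,170.9),0),("candle",(335.6,168),0),("vshort",(222.7,133.8),0),("bowl",(307,121.5),0),("books",(385,139),0),("clock",(455.5,232),0),("tray",(127.4,226.2),0)]:
    print(n,atz(t,*p,z))
print(telemetry.get_obs()["orientation"])
o=[]
for cx,cy in((294,205),(392,232)):
    o.append(cv2.resize(t["color"][cy-38:cy+38,cx-50:cx+50],(400,304),interpolation=cv2.INTER_CUBIC))
o2=[cv2.resize(s["color"][cy-38:cy+38,cx-50:cx+50],(400,296),interpolation=cv2.INTER_CUBIC) for cx,cy in((292,225),(229,285))]
cv2.imwrite("pics/crops.png",np.vstack([np.hstack(o),np.hstack(o2)])[...,::-1])
```

```text
seat [0.421 0.302 0.062] [np.float64(3.815523364483356e-05), np.float64(3.815523364487379e-05)]
nose [0.341 0.299 0.059] [np.float64(0.0015766711344237347), np.float64(0.0015766711344237872)]
seat [0.421 0.302 0.06 ]
nose [0.342 0.3   0.06 ]
lab_s [0.482 0.003 0.09 ]
lab_l [ 0.402 -0.292  0.115]
vtall [0.59  0.151 0.   ]
candle [ 0.603 -0.132  0.   ]
vshort [ 0.715  0.246 -0.   ]
bowl [ 0.759 -0.036  0.   ]
books [ 0.702 -0.296  0.   ]
clock [ 0.396 -0.521  0.   ]
tray [0.402 0.552 0.   ]
[[ 0.949  0.316  0.   ]
 [ 0.316 -0.949 -0.   ]
 [ 0.     0.    -1.   ]]
```

View pics/crops.png

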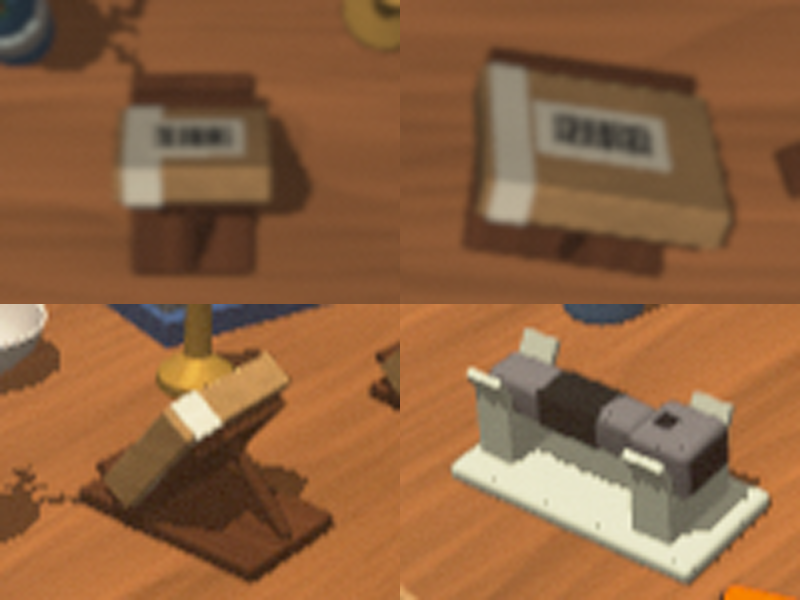

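The crops confirm it: both faces look toward +x (away from the robot), the large one is yawed by about -10°, and the white tape strips are not the labels. The scanner lies in the dock with its nose toward the robot.

```bash
cat >> h.py <<'E'
from scipy.spatial.transform import Rotation as Ro
def plan(targets,p0=None,R0=None):
    o=telemetry.get_obs(); p0=np.array(o["position"]) if p0 is None else p0; R0=np.array(o["orientation"]) if R0 is None else R0
    for p,R in targets:
        d=R0.T@(np.array(p)-p0)/.3; r=Ro.from_matrix(R0.T@R).as_rotvec()/np.radians(60)
        print("d",np.round(d,4),"r",np.round(r,4),"rows>",np.linalg.norm(d)*.3/.0417,np.linalg.norm(r)*60/7.16)
def toolR(yaw,tilt=0):
    # scanner looks along yaw (rad), nose down by tilt; tool x = -scanner x, z = -scanner z
    x=np.array([np.cos(yaw)*np.cos(tilt),np.sin(yaw)*np.cos(tilt),-np.sin(tilt)])
    y=np.array([-np.sin(yaw),np.cos(yaw),0]); return np.column_stack([-x,y,-np.cross(x,y)])
E
python3 - <<'E'
from h import *
R=toolR(np.radians(180))
plan([((.44,-.45,.42),R),((.50,-.40,.42),R)])
E
```

```text
d [ 0.9169 -0.3631 -0.5922] r [ 0.     -0.      0.3073] rows> 8.276025239143346 2.574909775766008
d [ 1.1594 -0.458  -0.5922] r [ 0.     -0.      0.3073] rows> 9.928637700094258 2.574909775766008
```

```bash
python3 -m jog '[{"dz":-0.3},{"dz":-0.55},{"dx":0.9,"dy":-0.36,"dz":-0.6,"rz":0.307},{"dx":0.9,"dy":-0.36,"dz":-0.6,"rz":0.307},{"dx":0.9,"dy":-0.36,"dz":-0.6,"rz":0.307},{"dx":0.9,"dy":-0.36,"dz":-0.6,"rz":0.307},{"dx":0.9,"dy":-0.36,"dz":-0.6,"rz":0.307},{"dx":0.9,"dy":-0.36,"dz":-0.6,"rz":0.307},{"dx":0.9,"dy":-0.36,"dz":-0.6,"rz":0.307},{"dx":0.9,"dy":-0.36,"dz":-0.6,"rz":0.307},{"dx":0.9,"dy":-0.36,"dz":-0.6,"rz":0.307}]' 0
python3 - <<'E'
from h import *
c=vision.capture("wrist");cv2.imwrite("pics/w1.png",c["color"][...,::-1])
print(ray(c,c["cx"],c["cy"]))
for k in("label_large","packet_large"):
    for x in finder.tip_of(k,"wrist")[:3]:
        q=np.array(x["at"])*[560,420]; print(k,q,x["p"],atz(c,*q,.1075 if k[0]=="l" else 0))
plan([((.58,-.15,.42),toolR(np.pi))])
E
```

```text
(array([ 0.28425296, -0.61758287,  0.37314095]), array([-0.27361092, -0.09051037, -0.95757242]))
d [ 1.6758 -1.1642 -0.5922] r [-0.     -0.      0.3073] rows> 15.28598422638647 2.574965637108216validation failed for argument at $[0]...
```

View pics/w1.png

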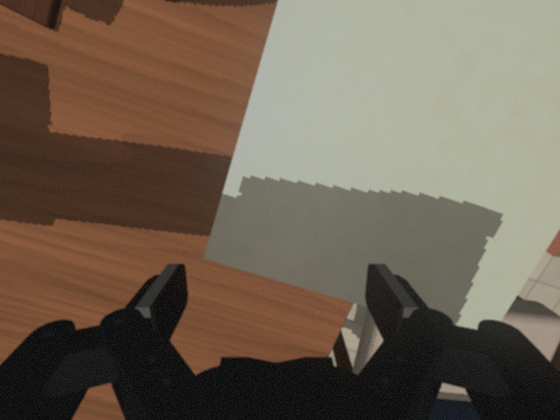

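The move was refused; the picture is still of the start pose, above the white box. Rows probably need all six keys.

```bash
python3 -m jog '[{"dx":0,"dy":0,"dz":-0.3,"rx":0,"ry":0,"rz":0},{"dx":0,"dy":0,"dz":-0.55,"rx":0,"ry":0,"rz":0},{"dx":0.9,"dy":-0.36,"dz":-0.6,"rx":0,"ry":0,"rz":0.307},{"dx":0.9,"dy":-0.36,"dz":-0.6,"rx":0,"ry":0,"rz":0.307},{"dx":0.9,"dy":-0.36,"dz":-0.6,"rx":0,"ry":0,"rz":0.307},{"dx":0.9,"dy":-0.36,"dz":-0.6,"rx":0,"ry":0,"rz":0.307},{"dx":0.9,"dy":-0.36,"dz":-0.6,"rx":0,"ry":0,"rz":0.307},{"dx":0.9,"dy":-0.36,"dz":-0.6,"rx":0,"ry":0,"rz":0.307},{"dx":0.9,"dy":-0.36,"dz":-0.6,"rx":0,"ry":0,"rz":0.307},{"dx":0.9,"dy":-0.36,"dz":-0.6,"rx":0,"ry":0,"rz":0.307},{"dx":0.9,"dy":-0.36,"dz":-0.6,"rx":0,"ry":0,"rz":0.307}]' 0
python3 - <<'E'
from h import *
c=vision.capture("wrist");cv2.imwrite("pics/w2.png",c["color"][...,::-1])
print(ray(c,c["cx"],c["cy"]))
for k in("label_large","packet_large"):
    for x in finder.tip_of(k,"wrist")[:3]:
        q=np.array(x["at"])*[560,420]; print(k,q,x["p"],atz(c,*q,.1075 if k[0]=="l" else 0))
plan([((.50,-.30,.42),toolR(np.pi)),((.58,-.18,.42),toolR(np.pi))])
E
```

```text
clock: 2.82
position: [0.4382, -0.4503, 0.425]
orientation: [[1.0, 0.005, 0.003], [0.005, -1.0, -0.003], [0.003, 0.003, -1.0]]
force: [0.1, 0.8, 0.3]
grip_width: 0.996
grip_force: 0.0
(array([ 0.51233483, -0.45009163,  0.55597137]), array([-0.28558252, -0.00342266, -0.95834801]))
label_large [172.312 191.604] 0.85 [ 0.40847403 -0.29535403  0.1075    ]
packet_large [190.288 179.508] 0.94 [ 0.40658    -0.29348972  0.        ]
d [ 0.2173 -0.5101  0.0046] r [-0.0005  0.0013 -0.0002] rows> 3.989142353122419 0.012014825313201735
d [ 0.4839 -0.9102  0.0045] r [-0.0005  0.0013 -0.0002] rows> 7.415964945550058 0.012014825313201735
```

```bash
cat >> h.py <<'E'
def label(c,q,w,h,tilt,zL,yaw0=0,view=None):
    """fit label pose (x,y,z,yaw) from its quad near pixel q"""
    from scipy.optimize import least_squares
    hsv=cv2.cvtColor(c["color"],cv2.COLOR_RGB2HSV)
    m=((hsv[...,1]<70)&(hsv[...,2]>120)).astype(np.uint8)
    n,l,st,ce=cv2.connectedComponentsWithStats(m)
    i=1+np.argmin([np.hypot(*(ce[k]-q))+(1e3 if st[k,4]<150 else 0) for k in range(1,n)])
    ct,_=cv2.findContours((l==i).astype(np.uint8),cv2.RETR_EXTERNAL,cv2.CHAIN_APPROX_NONE)
    hull=cv2.convexHull(max(ct,key=len)); k=0.02
    while True:
        quad=cv2.approxPolyDP(hull,k*cv2.arcLength(hull,True),True)[:,0].astype(float)
        if len(quad)<=4: break
        k*=1.15
    print("comp",st[i],"quad",quad.tolist())
    def pts(v,tl):
        x,y,z,a=v; nn=np.array([np.cos(a)*np.cos(tl),np.sin(a)*np.cos(tl),np.sin(tl)]); yy=np.array([-np.sin(a),np.cos(a),0]); u=np.cross(nn,yy)
        return [np.array([x,y,z])+sy*w/2*yy+su*h/2*u for sy,su in((1,1),(1,-1),(-1,-1),(-1,1))]
    x0=np.r_[atz(c,*q,zL),yaw0]
    P=np.array([proj(c,p) for p in pts(x0,tilt)])
    best=min((np.roll(quad[::s],r,0) for s in(1,-1) for r in range(4)),key=lambda Q:np.sum((Q-P)**2))
    f=lambda v:np.r_[(np.array([proj(c,p) for p in pts(v[:4],tilt)])-best).ravel(),(v[2]-zL)*1000*.5]
    s=least_squares(f,x0); print("fit",np.round(s.x[:3],4),"yaw",np.degrees(s.x[3]).round(2),"res",np.round(s.fun,1))
E
python3 - <<'E'
from h import *
c=vision.capture("wrist")
label(c,(172.3,191.6),.1,.064,np.radians(40),.1075,np.radians(-10))
E
python3 -m jog '[{"dx":0.22,"dy":-0.5,"dz":0,"rx":0,"ry":0,"rz":0},{"dx":0.22,"dy":-0.5,"dz":0,"rx":0,"ry":0,"rz":0},{"dx":0.22,"dy":-0.5,"dz":0,"rx":0,"ry":0,"rz":0},{"dx":0.22,"dy":-0.5,"dz":0,"rx":0,"ry":0,"rz":0},{"dx":0.48,"dy":-0.91,"dz":0,"rx":0,"ry":0,"rz":0},{"dx":0.48,"dy":-0.91,"dz":0,"rx":0,"ry":0,"rz":0},{"dx":0.48,"dy":-0.91,"dz":0,"rx":0,"ry":0,"rz":0},{"dx":0.48,"dy":-0.91,"dz":0,"rx":0,"ry":0,"rz":0},{"dx":0.48,"dy":-0.91,"dz":0,"rx":0,"ry":0,"rz":0},{"dx":0.48,"dy":-0.91,"dz":0,"rx":0,"ry":0,"rz":0}]'
python3 - <<'E'
from h import *
c=vision.capture("wrist");cv2.imwrite("pics/w3.png",c["color"][...,::-1])
for k in("label_small","label_large"):
    for x in finder.tip_of(k,"wrist")[:3]:
        q=np.array(x["at"])*[560,420]; print(k,q,x["p"],atz(c,*q,.1075 if k[-1]=="e" else .089))
        if k[-1]=="l" and x["p"]>.5: label(c,q,.08,.054,np.radians(35),.089,0)
plan([((.55,.09,.42),toolR(np.pi)),((.46,.30,.30),toolR(np.pi))])
E
```

```text
comp [ 133  170   77   43 1776] quad [[133.0, 201.0], [147.0, 170.0], [209.0, 179.0], [199.0, 212.0]]
fit [ 0.4072 -0.2973  0.1051] yaw -8.99 res [-1.9  1.2 -1.  -1.3  1.3 -0.4  1.6  0.6 -1.2]
clock: 3.85
position: [0.5792, -0.18, 0.4211]
orientation: [[1.0, 0.0, -0.002], [0.0, -1.0, 0.0], [-0.002, -0.0, -1.0]]
force: [0.3, -0.6, 0.0]
grip_width: 1.001
grip_force: 0.0
label_small [157.584 229.32 ] 0.91 [0.48252338 0.01141705 0.089     ]
comp [ 119  203   68   61 1626] quad [[186.0, 214.0], [180.0, 240.0], [119.0, 254.0], [138.0, 203.0]]
fit [0.4877 0.0118 0.0939] yaw -0.47 res [  6.5 -12.5  -2.4  10.7  -1.8   0.1  -2.6   1.9   2.5]
label_large [344.512 275.688] 0.85 [ 0.40924753 -0.29134386  0.1075    ]
label_large [  0.784 258.3  ] 0.21 [0.4399328  0.26012795 0.1075    ]
d [-0.0977 -0.9043  0.006 ] r [ 0.0001  0.001  -0.0023] rows> 6.543478075597585 0.021261540272273772
d [-0.399  -1.6036  0.4062] r [ 0.0001  0.001  -0.0023] rows> 12.242127481750051 0.021261540272273772
```

```bash
python3 -m jog '[{"dx":-0.1,"dy":-0.9,"dz":0,"rx":0,"ry":0,"rz":0},{"dx":-0.1,"dy":-0.9,"dz":0,"rx":0,"ry":0,"rz":0},{"dx":-0.1,"dy":-0.9,"dz":0,"rx":0,"ry":0,"rz":0},{"dx":-0.1,"dy":-0.9,"dz":0,"rx":0,"ry":0,"rz":0},{"dx":-0.1,"dy":-0.9,"dz":0,"rx":0,"ry":0,"rz":0},{"dx":-0.1,"dy":-0.9,"dz":0,"rx":0,"ry":0,"rz":0},{"dx":-0.1,"dy":-0.9,"dz":0,"rx":0,"ry":0,"rz":0},{"dx":-0.1,"dy":-0.9,"dz":0,"rx":0,"ry":0,"rz":0}]'
python3 - <<'E'
from h import *
c=vision.capture("wrist");cv2.imwrite("pics/w4.png",c["color"][...,::-1])
for k in("label_small","packet_small"):
    for x in finder.tip_of(k,"wrist")[:2]:
        q=np.array(x["at"])*[560,420]; print(k,q,x["p"],atz(c,*q,.089))
for k in("dock_seat","scanner_nose","scanner"):
    for x in finder.tip_of(k,"wrist")[:3]:
        q=np.array(x["at"])*[560,420]; print(k,q,x["p"],atz(c,*q,.06))
plan([((.46,.28,.30),toolR(np.pi))])
E
```

```text
clock: 4.67
position: [0.5485, 0.0928, 0.4227]
orientation: [[1.0, 0.003, 0.0], [0.003, -1.0, 0.001], [0.0, -0.001, -1.0]]
force: [-1.2, 0.6, 0.3]
grip_width: 0.997
grip_force: 0.0
label_small [326.984 210.084] 0.8 [0.48514157 0.0121973  0.089     ]
packet_small [318.92  200.886] 0.58 [0.50019945 0.02565478 0.089     ]
dock_seat [156.52  240.198] 0.7 [0.42078827 0.30112659 0.06      ]
scanner_nose [163.408 281.106] 0.78 [0.34089916 0.29740024 0.06      ]
scanner_nose [121.576 117.684] 0.78 [0.62470015 0.33283628 0.06      ]
scanner [ 78.12  106.596] 0.85 [0.64078051 0.39724289 0.06      ]
scanner [154.224 240.912] 0.78 [0.41943482 0.30527863 0.06      ]
scanner [162.904 329.91 ] 0.58 [0.23597    0.30923305 0.06      ]
d [-0.3003 -0.6369  0.4071] r [ 0.0003  0.0003 -0.0024] rows> 5.851509573150598 0.020155982344662867
```

View pics/w4.png

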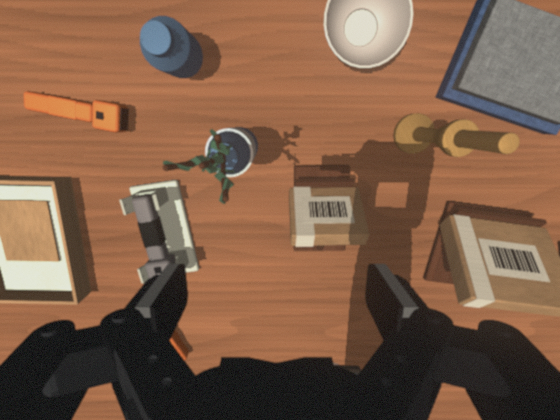

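The picture shows the dock with the scanner at about (155,235), the small label at (328,209), the twigs of the tall vase at (225,160), and the large label at (515,258).

```bash
python3 - <<'E'
from h import *
c=vision.capture("wrist"); g=cv2.cvtColor(c["color"],cv2.COLOR_RGB2GRAY)
for (u0,u1,v0,v1),z,tl in(((305,352,195,224),.089,35),((483,550,243,278),.1075,40)):
    m=np.zeros_like(g); m[v0:v1,u0:u1]=g[v0:v1,u0:u1]<70
    P=cv2.findNonZero(m); r=cv2.minAreaRect(P); b=cv2.boxPoints(r)
    # back-project box corners on the label plane
    L=atz(c,*r[0],z); ya=0
    for _ in range(4):
        n=np.array([np.cos(ya)*np.cos(np.radians(tl)),np.sin(ya)*np.cos(np.radians(tl)),np.sin(np.radians(tl))])
        Q=[]
        for p in b:
            o,d=ray(c,*p); Q.append(o+d*((L-o)@n)/(d@n))
        Q=np.array(Q); e=[Q[(i+1)%4]-Q[i] for i in range(4)]
        e=sorted(e,key=np.linalg.norm)[-2:]; e=[x if x[1]>0 else -x for x in e]; s=sum(e); ya=np.arctan2(-s[0],s[1])
    print(r,"ctr",Q.mean(0).round(4),"yaw",np.degrees(ya).round(1),"len",[np.linalg.norm(x).round(3) for x in e])
E
python3 -m jog '[{"dx":-0.3,"dy":-0.64,"dz":0,"rx":0,"ry":0,"rz":0},{"dx":-0.3,"dy":-0.64,"dz":0,"rx":0,"ry":0,"rz":0},{"dx":-0.3,"dy":-0.64,"dz":0,"rx":0,"ry":0,"rz":0},{"dx":-0.3,"dy":-0.64,"dz":0,"rx":0,"ry":0,"rz":0},{"dx":-0.3,"dy":-0.64,"dz":0,"rx":0,"ry":0,"rz":0},{"dx":-0.35,"dy":-0.66,"dz":0.4,"rx":0,"ry":0,"rz":0},{"dx":-0.35,"dy":-0.66,"dz":0.4,"rx":0,"ry":0,"rz":0},{"dx":-0.35,"dy":-0.66,"dz":0.4,"rx":0,"ry":0,"rz":0},{"dx":-0.35,"dy":-0.66,"dz":0.4,"rx":0,"ry":0,"rz":0}]'
python3 - <<'E'
from h import *
c=vision.capture("wrist");cv2.imwrite("pics/w5.png",c["color"][...,::-1])
for k in("dock_seat","scanner_nose","scanner"):
    for x in finder.tip_of(k,"wrist")[:3]:
        q=np.array(x["at"])*[560,420]; print(k,q,x["p"],atz(c,*q,.06))
for x in finder.masks_of("dock","wrist")[:1]:
    m=x["region"].astype(np.uint8); ct,_=cv2.findContours(m,0,2); r=cv2.minAreaRect(max(ct,key=len)); print(x["p"],r)
E
```

```text
((325.0, 209.0), (12.0, 24.0), 90.0) ctr [0.4875 0.0112 0.0888] yaw -0.1 len [np.float64(0.037), np.float64(0.039)]
((511.48468017578125, 258.6328430175781), (35.18960952758789, 17.346450805664062), 6.581944942474365) ctr [ 0.4095 -0.2879  0.1073] yaw -7.1 len [np.float64(0.057), np.float64(0.059)]
clock: 5.77
position: [0.4388, 0.2864, 0.2911]
orientation: [[1.0, 0.001, -0.019], [0.0, -1.0, -0.007], [-0.019, 0.007, -1.0]]
force: [-0.5, -0.5, -2.6]
grip_width: 1.0
grip_force: 0.0
dock_seat [259.28 192.78] 0.88 [0.42317085 0.30502822 0.06      ]
scanner_nose [266.392 250.908] 0.94 [0.34552325 0.2971097  0.06      ]
scanner_nose [216.496  14.994] 0.78 [0.61155172 0.34584401 0.06      ]
scanner [259.504 196.518] 0.92 [0.41846083 0.30483301 0.06      ]
scanner [154.112   0.   ] 0.82 [0.62465534 0.40820197 0.06      ]
scanner [249.2  318.99] 0.78 [0.24104929 0.322175   0.06      ]
0.91 ((260.62030029296875, 184.4283905029297), (136.62322998046875, 67.94770050048828), 81.02737426757812)
```

View pics/w5.png

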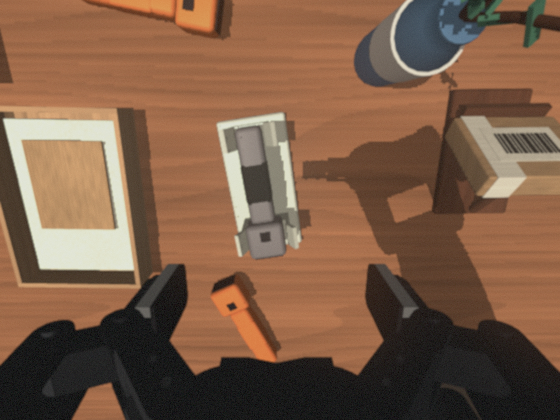

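The picture shows the dock centred near (260,185), base rear corners at (218,124) and (284,114), the scanner's rear end at (249,128), sleeve at (257,183), and head at (264,240).

Run:
```python
from h import *
c=vision.capture("wrist")
for x in finder.tip_of("dock_seat","wrist")[:1]+finder.tip_of("scanner_nose","wrist")[:1]:
    q=np.array(x["at"])*[560,420]; print(q,x["p"],atz(c,*q,.06))
hsv=cv2.cvtColor(c["color"],cv2.COLOR_RGB2HSV)
m=finder.masks_of("scanner","wrist")
for x in m:
    r=x["region"]; ys,xs=np.nonzero(r)
    if abs(xs.mean()-258)<15 and abs(ys.mean()-190)<25:
        W=np.array([atz(c,u,v,.072)[:2] for u,v in zip(xs,ys)])
        w=np.linalg.eigh(np.cov(W.T))[1][:,1]; print("scanner mask",len(xs),W.mean(0),"axis deg",np.degrees(np.arctan2(-abs(w[0])*np.sign(1),-w[1]*np.sign(w[0])))%360,"ext",(W@w).max()-(W@w).min())
# base corners
v=hsv[...,2]; s=hsv[...,1]
b=((s<60)&(v>140)).astype(np.uint8); b[:,:205]=0;b[:,310:]=0;b[:100]=0;b[265:]=0
ys,xs=np.nonzero(b); hull=cv2.convexHull(np.c_[xs,ys].astype(np.int32)); ap=cv2.approxPolyDP(hull,4,True)[:,0]
for p in ap: print(p,atz(c,*p,.012)[:2])
```

```text
[261.912 202.902] 0.96 [0.420167   0.30741114 0.06      ]
[227.92 285.39] 0.93 [0.30135864 0.35647452 0.06      ]
scanner mask 3611 [0.41902668 0.30431857] axis deg 261.7428374237407 ext 0.16332780439511163
[299 253] [0.3288277  0.25476149]
[244 260] [0.31716926 0.33860505]
[225 134] [0.50412961 0.35861142]
[287 126] [0.51448589 0.27460151]
[303 241] [0.34836867 0.24915525]
```

Run:
```python
from h import *
plan([((.441,.306,.20),toolR(np.radians(186.3)))])
```

```text
d [-0.0165 -0.0574  0.3495] r [-0.0013 -0.0038 -0.1054] rows> 2.550784149382033 0.8837463486984586
```

```bash
python3 -m jog '[{"dx":-0.017,"dy":-0.057,"dz":0.35,"rx":-0.001,"ry":-0.004,"rz":-0.105},{"dx":-0.017,"dy":-0.057,"dz":0.35,"rx":-0.001,"ry":-0.004,"rz":-0.105},{"dx":-0.017,"dy":-0.057,"dz":0.35,"rx":-0.001,"ry":-0.004,"rz":-0.105},{"dx":-0.017,"dy":-0.057,"dz":0.35,"rx":-0.001,"ry":-0.004,"rz":-0.105},{"dx":-0.017,"dy":-0.057,"dz":0.35,"rx":-0.001,"ry":-0.004,"rz":-0.105},{"dx":-0.017,"dy":-0.057,"dz":0.35,"rx":-0.001,"ry":-0.004,"rz":-0.105}]'
python3 - <<'E'
from h import *
c=vision.capture("wrist");cv2.imwrite("pics/w6.png",cv2.resize(c["color"][...,::-1],(800,600)))
for k in("dock_seat","scanner_nose","scanner"):
  for x in finder.tip_of(k,"wrist")[:1]:
    q=np.array(x["at"])*[560,420]; print(k,q,x["p"],atz(c,*q,.06))
for i,a in enumerate([(-.085,.015,.014),(-.085,-.015,.014),(.03,.015,.014),(.03,-.015,.014),(.075,0,0),(-.045,.015,.014),(.005,.015,.014)]):
    e=np.array([np.cos(np.radians(186.3)),np.sin(np.radians(186.3)),0]);l=np.array([-e[1],e[0],0])
    print(a,proj(c,np.array([.421,.304,.06])+a[0]*e+a[1]*l+[0,0,a[2]])*800/560)
E
```

```text
clock: 6.72
position: [0.4407, 0.3061, 0.2]
orientation: [[0.994, 0.11, -0.0], [0.11, -0.994, 0.0], [-0.0, -0.0, -1.0]]
force: [0.8, 0.2, 0.3]
grip_width: 1.0
grip_force: 0.0
scanner_nose [211.512 320.292] 0.73 [0.30833728 0.35870853 0.06      ]
scanner [276.024 226.296] 0.86 [0.41872801 0.30340302 0.06      ]
(-0.085, 0.015, 0.014) [419.96034554 187.1630126 ]
(-0.085, -0.015, 0.014) [367.36090664 187.16336866]
(0.03, 0.015, 0.014) [416.96527811 370.94697222]
(0.03, -0.015, 0.014) [370.56232043 370.92570477]
(0.075, 0, 0) [393.84824223 420.20499775]
(-0.045, 0.015, 0.014) [418.83187823 256.40826198]
(0.005, 0.015, 0.014) [417.55476967 334.77446678]
```

View pics/w6.png

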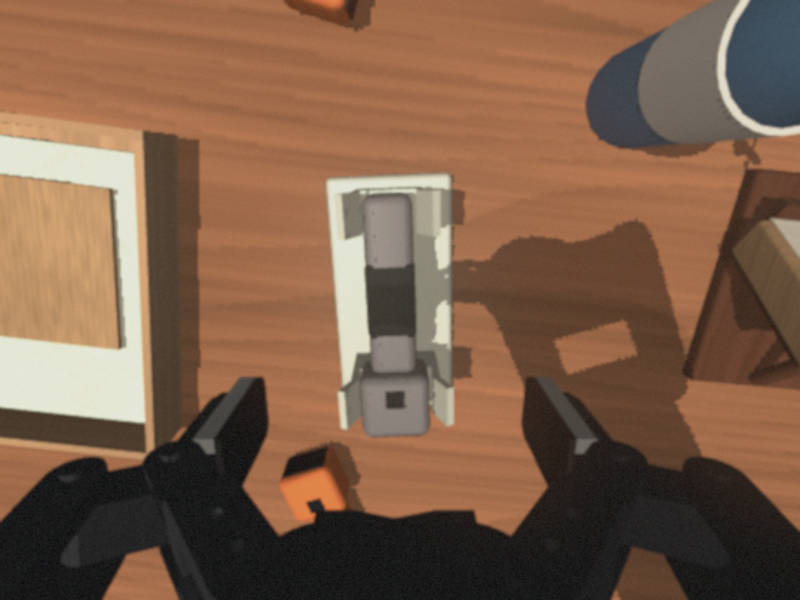

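The view shows the scanner seated, rear end at (388,195), sleeve from row 265 to 336, and head at (395,400). Against the prediction it lies about 2 mm left with 1° more yaw.

Run:
```python
from h import *
R=toolR(np.radians(187.4))
plan([((.4386,.3079,.10),R),((.4386,.3079,.052),R)])
```

```text
d [-0.0056 -0.0068  0.3331] r [-0.0005 -0.0001 -0.0183] rows> 2.3970760021967057 0.15327628010209057
d [-0.0056 -0.0067  0.4931] r [-0.0005 -0.0001 -0.0183] rows> 3.547874832771724 0.15327628010209057
```

```bash
python3 -m jog '[{"dx":-0.006,"dy":-0.007,"dz":0.12,"rx":0,"ry":0,"rz":-0.018},{"dx":-0.006,"dy":-0.007,"dz":0.24,"rx":0,"ry":0,"rz":-0.018},{"dx":-0.006,"dy":-0.007,"dz":0.34,"rx":0,"ry":0,"rz":-0.018},{"dx":-0.006,"dy":-0.007,"dz":0.42,"rx":0,"ry":0,"rz":-0.018},{"dx":-0.006,"dy":-0.007,"dz":0.47,"rx":0,"ry":0,"rz":-0.018},{"dx":-0.006,"dy":-0.007,"dz":0.493,"rx":0,"ry":0,"rz":-0.018},{"dx":-0.006,"dy":-0.007,"dz":0.493,"rx":0,"ry":0,"rz":-0.018},{"dx":-0.006,"dy":-0.007,"dz":0.493,"rx":0,"ry":0,"rz":-0.018}]' 0
python3 -m jog '[{"dx":0,"dy":0,"dz":0,"rx":0,"ry":0,"rz":0},{"dx":0,"dy":0,"dz":0,"rx":0,"ry":0,"rz":0},{"dx":0,"dy":0,"dz":0,"rx":0,"ry":0,"rz":0},{"dx":0,"dy":0,"dz":0,"rx":0,"ry":0,"rz":0},{"dx":0,"dy":0,"dz":0,"rx":0,"ry":0,"rz":0},{"dx":0,"dy":0,"dz":0,"rx":0,"ry":0,"rz":0},{"dx":0,"dy":0,"dz":0,"rx":0,"ry":0,"rz":0},{"dx":0,"dy":0,"dz":0,"rx":0,"ry":0,"rz":0},{"dx":0,"dy":0,"dz":0,"rx":0,"ry":0,"rz":0},{"dx":0,"dy":0,"dz":0,"rx":0,"ry":0,"rz":0}]' 0.9 80
```

```text
clock: 7.58
position: [0.4375, 0.3077, 0.0506]
orientation: [[0.992, 0.129, -0.002], [0.129, -0.992, -0.0], [-0.002, 0.0, -1.0]]
force: [-0.6, 0.6, 0.8]
grip_width: 1.001
grip_force: 0.0
clock: 8.42
position: [0.4373, 0.3077, 0.0504]
orientation: [[0.992, 0.129, -0.003], [0.129, -0.992, -0.001], [-0.003, 0.0, -1.0]]
force: [-0.7, -0.5, 5.4]
grip_width: 0.344
grip_force: 79.6
```

```bash
python3 -m jog '[{"dx":0,"dy":0,"dz":-0.03,"rx":0,"ry":0,"rz":0},{"dx":0,"dy":0,"dz":-0.1,"rx":0,"ry":0,"rz":0},{"dx":0,"dy":0,"dz":-0.2,"rx":0,"ry":0,"rz":0},{"dx":0,"dy":0,"dz":-0.32,"rx":0,"ry":0,"rz":0},{"dx":0,"dy":0,"dz":-0.45,"rx":0,"ry":0,"rz":0},{"dx":0,"dy":0,"dz":-0.58,"rx":0,"ry":0,"rz":0},{"dx":0,"dy":0,"dz":-0.71,"rx":0,"ry":0,"rz":0},{"dx":0,"dy":0,"dz":-0.84,"rx":0,"ry":0,"rz":0},{"dx":0,"dy":0,"dz":-0.95,"rx":0,"ry":0,"rz":0},{"dx":0,"dy":0,"dz":-1,"rx":0,"ry":0,"rz":0},{"dx":0,"dy":0,"dz":-1,"rx":0,"ry":0,"rz":0}]'
python3 - <<'E'
from h import *
c=vision.capture("wrist");cv2.imwrite("pics/w7.png",c["color"][...,::-1])
R=toolR(np.pi)
plan([((.53,.05,.42),R)])
plan([((.55,-.25,.42),toolR(np.radians(171.5)))],np.array([.53,.05,.42]),R)
E
```

```text
clock: 9.33
position: [0.4388, 0.3082, 0.3545]
orientation: [[0.992, 0.129, 0.003], [0.129, -0.992, 0.002], [0.004, -0.002, -1.0]]
force: [-0.3, 0.7, -2.4]
grip_width: 0.34
grip_force: 79.1
d [ 0.1932  0.8918 -0.2306] r [-1.000e-04  1.300e-03  1.233e-01] rows> 6.770848026911237 1.0334402177274058
d [0.0667 1.     0.    ] r [0.     0.     0.1417] rows> 7.210214090346719 1.1871508379888278
```

View pics/w7.png

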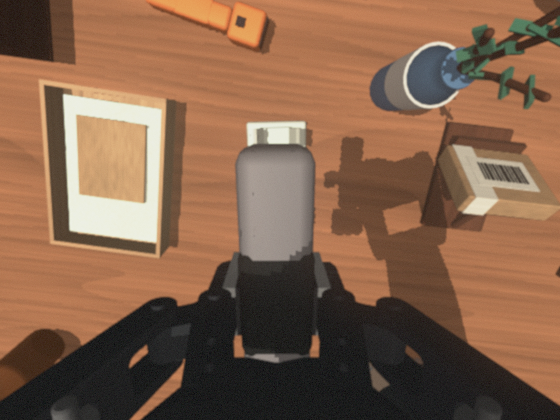

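The picture shows the scanner held straight, with its tail at (276,148) aligned to the tool.

```bash
python3 -m jog '[{"dx":0,"dy":0,"dz":-0.13,"rx":0,"ry":0,"rz":0},{"dx":0,"dy":0,"dz":-0.23,"rx":0,"ry":0,"rz":0},{"dx":0.04,"dy":0.14,"dz":-0.23,"rx":0,"ry":0,"rz":0.02},{"dx":0.06,"dy":0.27,"dz":-0.23,"rx":0,"ry":0,"rz":0.05},{"dx":0.09,"dy":0.4,"dz":-0.23,"rx":0,"ry":0,"rz":0.08},{"dx":0.12,"dy":0.53,"dz":-0.23,"rx":0,"ry":0,"rz":0.1},{"dx":0.15,"dy":0.66,"dz":-0.23,"rx":0,"ry":0,"rz":0.123},{"dx":0.17,"dy":0.79,"dz":-0.23,"rx":0,"ry":0,"rz":0.123},{"dx":0.193,"dy":0.89,"dz":-0.23,"rx":0,"ry":0,"rz":0.123}]'
python3 -m jog '[{"dx":0,"dy":0.13,"dz":0,"rx":0,"ry":0,"rz":0.02},{"dx":0,"dy":0.26,"dz":0,"rx":0,"ry":0,"rz":0.04},{"dx":0.02,"dy":0.39,"dz":0,"rx":0,"ry":0,"rz":0.06},{"dx":0.04,"dy":0.52,"dz":0,"rx":0,"ry":0,"rz":0.08},{"dx":0.067,"dy":0.65,"dz":0,"rx":0,"ry":0,"rz":0.1},{"dx":0.067,"dy":0.78,"dz":0,"rx":0,"ry":0,"rz":0.12},{"dx":0.067,"dy":0.9,"dz":0,"rx":0,"ry":0,"rz":0.142},{"dx":0.067,"dy":1,"dz":0,"rx":0,"ry":0,"rz":0.142},{"dx":0.067,"dy":1,"dz":0,"rx":0,"ry":0,"rz":0.142}]'
python3 - <<'E'
from h import *
c=vision.capture("wrist");cv2.imwrite("pics/w8.png",c["color"][...,::-1])
for x in finder.tip_of("label_large","wrist")[:2]+finder.tip_of("label_small","wrist")[:2]:
    q=np.array(x["at"])*[560,420]; print(q,x["p"],atz(c,*q,.1075),atz(c,*q,.089))
    label(c,q,.1,.064,np.radians(40),.1075,np.radians(-9))
E
```

```text
clock: 10.13
position: [0.5293, 0.0477, 0.4141]
orientation: [[1.0, -0.001, -0.011], [-0.001, -1.0, -0.001], [-0.011, 0.001, -1.0]]
force: [-0.2, 0.8, -2.4]
grip_width: 0.339
grip_force: 79.6
clock: 10.88
position: [0.5486, -0.2545, 0.4129]
orientation: [[0.988, -0.154, -0.012], [-0.154, -0.988, 0.001], [-0.012, 0.001, -1.0]]
force: [0.8, 0.8, -2.8]
grip_width: 0.34
grip_force: 79.7
[312.592 255.108] 0.55 [ 0.40821863 -0.29072695  0.1075    ] [ 0.39905789 -0.2917545   0.089     ]
comp [314 236  35  37 442] quad [[314.0, 236.0], [343.0, 237.0], [347.0, 272.0], [339.0, 272.0]]
fit [ 0.3924 -0.3298  0.0847] yaw -4.7 res [-31.7   2.8 -10.5   3.1  19.3  -1.9  23.3  -1.2 -11.4]
[118.608 232.68 ] 0.94 [ 0.49136347 -0.00188707  0.1075    ] [0.48573602 0.00935979 0.089     ]
comp [  81  211   66   63 1685] quad [[145.0, 215.0], [108.0, 270.0], [81.0, 265.0], [98.0, 213.0]]
fit [0.478  0.0241 0.0982] yaw -15.12 res [-14.   -8.8 -13.7   7.1   1.3  11.4  25.7  -7.3  -4.6]
```

View pics/w8.png

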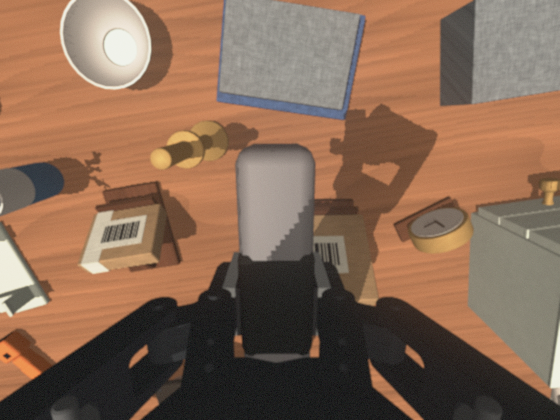

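The scanner hides most of the large label; its right edge shows from (343,237) to (347,272). The small label is clear at (118,233).

Run:
```python
from h import *
c=vision.capture("wrist")
def corners(L,a,tl,w,h):
    a,tl=np.radians([a,tl]); n=np.array([np.cos(a)*np.cos(tl),np.sin(a)*np.cos(tl),np.sin(tl)]);y=np.array([-np.sin(a),np.cos(a),0]);u=np.cross(n,y)
    return [proj(c,np.array(L)+sy*w/2*y+su*h/2*u).round(1) for sy,su in((1,1),(1,-1),(-1,-1),(-1,1))]
print(corners((.4075,-.293,.107),-8.8,40,.1,.064)[2:],"seen right: 347,272 343,237")
print(corners((.485,.0105,.089),0,35,.08,.054))
# small label: barcode orientation & centre
g=cv2.cvtColor(c["color"],cv2.COLOR_RGB2GRAY); hsv=cv2.cvtColor(c["color"],cv2.COLOR_RGB2HSV)
m=np.zeros_like(g); m[215:252,92:150]=g[215:252,92:150]<75
r=cv2.minAreaRect(cv2.findNonZero(m)); print(r)
tl=np.radians(35); n=np.array([np.cos(tl),0,np.sin(tl)]); L=atz(c,*r[0],.089)
Q=np.array([ (lambda o,d:o+d*((L-o)@n)/(d@n))(*ray(c,*p)) for p in cv2.boxPoints(r)]); print(L,Q.round(4))
# two-view: right column boundary of white label
print(hsv[233,136:156].tolist())
plan([((.55,-.31,.40),toolR(np.radians(171.2)))])
```

```text
[array([346.6, 237.5]), array([351.7, 275. ])] seen right: 347,272 343,237
[array([ 93.6, 250.4]), array([102.9, 222.3]), array([149.5, 215.6]), array([143.5, 243.3])]
((124.47108459472656, 230.81211853027344), (12.392662048339844, 27.142210006713867), 81.25383758544922)
[0.48718903 0.00637071 0.089     ] [[ 0.4944  0.0335  0.0787]
 [ 0.4947 -0.0116  0.0783]
 [ 0.4802 -0.0198  0.0989]
 [ 0.4799  0.0238  0.0994]]
[[18, 47, 124], [20, 47, 142], [19, 46, 133], [19, 48, 134], [19, 47, 104], [18, 49, 145], [20, 48, 193], [20, 46, 207], [19, 45, 208], [21, 47, 205], [19, 49, 196], [16, 69, 173], [15, 105, 158], [16, 114, 154], [14, 111, 159], [15, 114, 157], [16, 112, 161], [15, 113, 158], [15, 112, 160], [15, 112, 160]]
d [0.0315 0.2026 0.0538] r [-0.0005  0.0072  0.0055] rows> 1.524887226440662 0.07581187719903998
```

```bash
cat >> h.py <<'E'
OFF=np.array([-.019,0,-.0096])
def scan_pose(L,yaw,tl,dist):
    a,t=np.radians([yaw,tl]); n=np.array([np.cos(a)*np.cos(t),np.sin(a)*np.cos(t),np.sin(t)])
    R=toolR(a+np.pi,t); return np.array(L)+(.075+dist)*n-R@OFF, R
LL=((.4085,-.290,.107),-8.2,40); LS=((.4855,.0105,.089),0,35)
E
python3 - <<'E'
from h import *
c=vision.capture("wrist");o=telemetry.get_obs();R=np.array(o["orientation"]);p=np.array(o["position"])
print("tail pred",proj(c,p+R@(OFF+[.085,0,-.014])), proj(c,p+R@(OFF+[.085,0,0])))
T=[scan_pose(*LL,.18),scan_pose(*LL,.10)]
for q,_ in T: print(q)
plan(T)
plan([T[1]],*T[0])
E
```

```text
tail pred [273.9585062  145.08184693] [274.27205896 142.06853065]
[ 0.62235792 -0.3208174   0.27576978]
[ 0.56170091 -0.31207659  0.22434677]
d [0.2772 0.204  0.4697] r [ 0.0016  0.6725 -0.0035] rows> 4.1890606152954435 5.635591401138022
d [0.0739 0.2048 0.6423] r [ 0.0016  0.6725 -0.0035] rows> 4.8794160960539505 5.635591401138022
d [-0.2667  0.     -0.    ] r [0. 0. 0.] rows> 1.9184652278177479 0.0
```

```bash
python3 -m jog '[{"dx":0.06,"dy":0.04,"dz":0.05,"rx":0,"ry":0.1,"rz":0},{"dx":0.12,"dy":0.08,"dz":0.12,"rx":0,"ry":0.21,"rz":0},{"dx":0.18,"dy":0.12,"dz":0.2,"rx":0,"ry":0.32,"rz":0},{"dx":0.22,"dy":0.15,"dz":0.28,"rx":0,"ry":0.43,"rz":0},{"dx":0.25,"dy":0.18,"dz":0.36,"rx":0,"ry":0.53,"rz":0},{"dx":0.27,"dy":0.2,"dz":0.43,"rx":0.002,"ry":0.62,"rz":-0.003},{"dx":0.277,"dy":0.204,"dz":0.47,"rx":0.002,"ry":0.672,"rz":-0.003},{"dx":0.277,"dy":0.204,"dz":0.47,"rx":0.002,"ry":0.672,"rz":-0.003},{"dx":0.277,"dy":0.204,"dz":0.47,"rx":0.002,"ry":0.672,"rz":-0.003},{"dx":0.277,"dy":0.204,"dz":0.47,"rx":0.002,"ry":0.672,"rz":-0.003}]'
python3 - <<'E'
from h import *
print(np.round(telemetry.get_obs()["joint_pos"],2))
plan([scan_pose(*LL,.10)])
s=vision.capture("side");cv2.imwrite("pics/s9.png",s["color"][...,::-1])
t=vision.capture("top");cv2.imwrite("pics/t9.png",t["color"][...,::-1])
for n,c in(("side",s),("top",t)):
    for k in("scanner_nose","label_large"):
        print(n,k,[((np.array(x["at"])*[560,420]).round(1).tolist(),round(x["p"],2)) for x in finder.tip_of(k,n)[:3]])
    print("pred nose",proj(c,np.array(LL[0])+(scan_pose(*LL,.18)[0]-scan_pose(*LL,0)[0])).round(1),"label",proj(c,LL[0]).round(1))
E
```

```text
clock: 11.97
position: [0.6236, -0.322, 0.2799]
orientation: [[0.756, -0.143, 0.638], [-0.107, -0.99, -0.094], [0.645, 0.003, -0.764]]
force: [0.8, -0.8, -0.7]
grip_width: 0.34
grip_force: 79.7
[-0.75  0.05  1.88  0.61  0.7   0.6 ]
d [-0.2793 -0.0037  0.0066] r [ 0.002  -0.0032  0.0015] rows> 2.009926337053458 0.03426279752201644
side scanner_nose [([166.1, 262.3], 0.93), ([254.7, 330.3], 0.79), ([339.1, 132.7], 0.64)]
side label_large []
pred nose [336.3 135.8] label [364.9 181.3]
top scanner_nose [([403.4, 169.9], 0.81), ([186.6, 157.2], 0.79), ([181.0, 266.4], 0.61)]
top label_large []
pred nose [406.2 174.7] label [390.9 225.5]
```

```bash
python3 -m jog '[{"dx":-0.08,"dy":0,"dz":0,"rx":0,"ry":0,"rz":0},{"dx":-0.16,"dy":0,"dz":0.003,"rx":0,"ry":0,"rz":0},{"dx":-0.23,"dy":0,"dz":0.006,"rx":0,"ry":0,"rz":0},{"dx":-0.275,"dy":0,"dz":0.008,"rx":0.002,"ry":-0.003,"rz":0.001},{"dx":-0.275,"dy":0,"dz":0.008,"rx":0.002,"ry":-0.003,"rz":0.001},{"dx":-0.275,"dy":0,"dz":0.008,"rx":0.002,"ry":-0.003,"rz":0.001}]'
python3 - <<'E'
from h import *
plan([scan_pose(*LL,.10)])
s=vision.capture("side");i=s["color"][90:240,240:440]
t=vision.capture("top");j=t["color"][120:270,300:500]
cv2.imwrite("pics/scan1.png",cv2.resize(np.hstack([i,j]),(800,300),interpolation=cv2.INTER_CUBIC)[...,::-1])
E
```

```text
clock: 12.77
position: [0.5616, -0.3139, 0.2226]
orientation: [[0.759, -0.145, 0.635], [-0.112, -0.989, -0.092], [0.642, -0.001, -0.767]]
force: [-0.4, -0.5, -1.5]
grip_width: 0.342
grip_force: 79.7
d [ 0.0033 -0.0061 -0.0048] r [ 0.0002  0.0014 -0.0025] rows> 0.06062437136340487 0.023720485722427215
```

View pics/scan1.png

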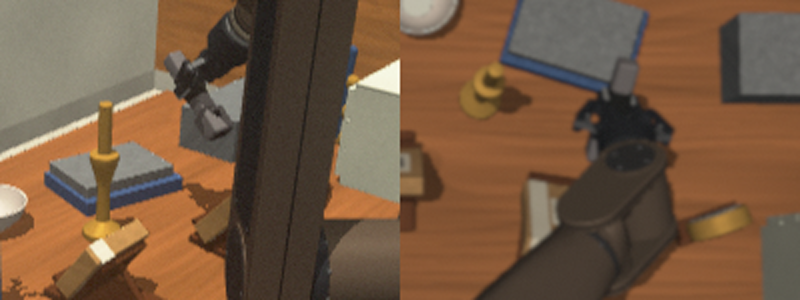

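The crop shows the scanner at the large packet with its nose down at the face and clear of the candlestick and books. Holding it there.

```bash
H='x'; python3 -m jog '[{"dx":0.003,"dy":-0.005,"dz":-0.004,"rx":0,"ry":0,"rz":0},{"dx":0.003,"dy":-0.005,"dz":-0.004,"rx":0,"ry":0,"rz":0},{"dx":0.003,"dy":-0.005,"dz":-0.004,"rx":0,"ry":0,"rz":0},{"dx":0.003,"dy":-0.005,"dz":-0.004,"rx":0,"ry":0,"rz":0},{"dx":0.003,"dy":-0.005,"dz":-0.004,"rx":0,"ry":0,"rz":0},{"dx":0.003,"dy":-0.005,"dz":-0.004,"rx":0,"ry":0,"rz":0},{"dx":0.003,"dy":-0.005,"dz":-0.004,"rx":0,"ry":0,"rz":0},{"dx":0.003,"dy":-0.005,"dz":-0.004,"rx":0,"ry":0,"rz":0},{"dx":0.003,"dy":-0.005,"dz":-0.004,"rx":0,"ry":0,"rz":0},{"dx":0.003,"dy":-0.005,"dz":-0.004,"rx":0,"ry":0,"rz":0},{"dx":0.003,"dy":-0.005,"dz":-0.004,"rx":0,"ry":0,"rz":0},{"dx":0.003,"dy":-0.005,"dz":-0.004,"rx":0,"ry":0,"rz":0}]'
python3 -m jog '[{"dx":0,"dy":0,"dz":0,"rx":0,"ry":0,"rz":0},{"dx":0,"dy":0,"dz":0,"rx":0,"ry":0,"rz":0},{"dx":0,"dy":0,"dz":0,"rx":0,"ry":0,"rz":0},{"dx":0,"dy":0,"dz":0,"rx":0,"ry":0,"rz":0},{"dx":0,"dy":0,"dz":0,"rx":0,"ry":0,"rz":0},{"dx":0,"dy":0,"dz":0,"rx":0,"ry":0,"rz":0},{"dx":0,"dy":0,"dz":0,"rx":0,"ry":0,"rz":0},{"dx":0,"dy":0,"dz":0,"rx":0,"ry":0,"rz":0},{"dx":0,"dy":0,"dz":0,"rx":0,"ry":0,"rz":0},{"dx":0,"dy":0,"dz":0,"rx":0,"ry":0,"rz":0},{"dx":0,"dy":0,"dz":0,"rx":0,"ry":0,"rz":0},{"dx":0,"dy":0,"dz":0,"rx":0,"ry":0,"rz":0}]'
python3 - <<'E'
from h import *
plan([scan_pose(*LL,.10)])
# retreat along +n then up to level hover, then over to small
R=toolR(np.pi)
W=np.array([.55,-.30,.42])
plan([scan_pose(*LL,.16),(W,toolR(np.radians(175)))])
S=scan_pose(*LS,.20);S1=scan_pose(*LS,.10);print(S[0],S1[0])
plan([((.62,-.02,.43),R)],W,toolR(np.radians(175)))
E
```

```text
clock: 13.87
position: [0.5618, -0.3122, 0.224]
orientation: [[0.759, -0.144, 0.635], [-0.111, -0.99, -0.091], [0.642, -0.001, -0.767]]
force: [-0.6, -0.5, -1.7]
grip_width: 0.341
grip_force: 79.7
clock: 14.87
position: [0.5618, -0.3122, 0.224]
orientation: [[0.759, -0.144, 0.635], [-0.111, -0.99, -0.091], [0.642, -0.001, -0.767]]
force: [-0.0, -0.3, -2.3]
grip_width: 0.34
grip_force: 79.7
d [ 0.0005 -0.0004 -0.0012] r [-0.0002  0.0014 -0.0016] rows> 0.009292580704996703 0.018068046624392264
d [ 0.2004 -0.0007 -0.0014] r [-0.0002  0.0014 -0.0016] rows> 1.4421294119361003 0.018068046624392264
d [ 0.3849 -0.0354 -0.5298] r [ 0.0178 -0.6651 -0.0526] rows> 4.717962543931487 5.593137496113207
[0.73183703 0.0105     0.24976761] [0.64992183 0.0105     0.19240997]
d [ 0.1511 -0.9501 -0.0333] r [ 0.      0.     -0.0833] rows> 6.925433610644436 0.6983240223463678
```

```bash
python3 -m jog '[{"dx":0.08,"dy":0,"dz":0,"rx":0,"ry":0,"rz":0},{"dx":0.2,"dy":0,"dz":-0.02,"rx":0,"ry":0,"rz":0},{"dx":0.25,"dy":-0.01,"dz":-0.12,"rx":0,"ry":-0.1,"rz":0},{"dx":0.29,"dy":-0.02,"dz":-0.22,"rx":0.005,"ry":-0.21,"rz":-0.01},{"dx":0.32,"dy":-0.025,"dz":-0.32,"rx":0.01,"ry":-0.32,"rz":-0.02},{"dx":0.35,"dy":-0.03,"dz":-0.41,"rx":0.012,"ry":-0.43,"rz":-0.03},{"dx":0.37,"dy":-0.035,"dz":-0.48,"rx":0.015,"ry":-0.54,"rz":-0.04},{"dx":0.385,"dy":-0.035,"dz":-0.53,"rx":0.018,"ry":-0.665,"rz":-0.053},{"dx":0.385,"dy":-0.035,"dz":-0.53,"rx":0.018,"ry":-0.665,"rz":-0.053},{"dx":0.385,"dy":-0.035,"dz":-0.53,"rx":0.018,"ry":-0.665,"rz":-0.053}]'
python3 -m jog '[{"dx":0.02,"dy":-0.13,"dz":-0.03,"rx":0,"ry":0,"rz":-0.02},{"dx":0.04,"dy":-0.26,"dz":-0.033,"rx":0,"ry":0,"rz":-0.03},{"dx":0.06,"dy":-0.39,"dz":-0.033,"rx":0,"ry":0,"rz":-0.05},{"dx":0.09,"dy":-0.52,"dz":-0.033,"rx":0,"ry":0,"rz":-0.07},{"dx":0.11,"dy":-0.65,"dz":-0.033,"rx":0,"ry":0,"rz":-0.083},{"dx":0.13,"dy":-0.78,"dz":-0.033,"rx":0,"ry":0,"rz":-0.083},{"dx":0.15,"dy":-0.88,"dz":-0.033,"rx":0,"ry":0,"rz":-0.083},{"dx":0.15,"dy":-0.95,"dz":-0.033,"rx":0,"ry":0,"rz":-0.083},{"dx":0.15,"dy":-0.95,"dz":-0.033,"rx":0,"ry":0,"rz":-0.083},{"dx":0.15,"dy":-0.95,"dz":-0.033,"rx":0,"ry":0,"rz":-0.083}]'
python3 - <<'E'
from h import *
plan([((.66,.0105,.36),scan_pose(*LS,.16)[1]),scan_pose(*LS,.16)])
plan([scan_pose(*LS,.10)],*scan_pose(*LS,.16))
for n in("side","top","wrist"):
    c=vision.capture(n); print(n,[((np.array(x["at"])*[560,420]).round(1).tolist(),round(x["p"],2)) for x in finder.tip_of("label_small",n)[:2]],proj(c,LS[0]).round(1))
E
```

```text
clock: 15.7
position: [0.5514, -0.3002, 0.42]
orientation: [[0.996, -0.086, 0.004], [-0.086, -0.996, -0.0], [0.004, 0.0, -1.0]]
force: [0.9, 0.1, -2.1]
grip_width: 0.339
grip_force: 80.0
clock: 16.53
position: [0.6189, -0.019, 0.4274]
orientation: [[1.0, 0.002, -0.001], [0.002, -1.0, 0.001], [-0.001, -0.001, -1.0]]
force: [-0.0, -0.5, -2.2]
grip_width: 0.34
grip_force: 80.0
d [ 0.1375 -0.0979  0.2247] r [-0.0017  0.5848  0.0014] rows> 2.021833663282003 4.90024362964418
d [ 0.2684 -0.0971  0.6684] r [-0.0017  0.5848  0.0014] rows> 5.2288357527370275 4.90024362964418
d [-0.2  0.   0. ] r [0. 0. 0.] rows> 1.4388489208633093 0.0
side [([283.3, 217.3], 0.66), ([366.4, 208.5], 0.33)] [286.8 212.2]
top [] [292.  199.7]
wrist [] [257.3 248.9]
```

```bash
python3 -m jog '[{"dx":0.05,"dy":-0.05,"dz":0.03,"rx":0,"ry":0.1,"rz":0},{"dx":0.1,"dy":-0.095,"dz":0.08,"rx":0,"ry":0.21,"rz":0},{"dx":0.12,"dy":-0.095,"dz":0.15,"rx":0,"ry":0.32,"rz":0},{"dx":0.15,"dy":-0.095,"dz":0.24,"rx":0,"ry":0.43,"rz":0},{"dx":0.19,"dy":-0.095,"dz":0.34,"rx":0,"ry":0.53,"rz":0},{"dx":0.22,"dy":-0.095,"dz":0.45,"rx":-0.002,"ry":0.585,"rz":0.001},{"dx":0.25,"dy":-0.095,"dz":0.56,"rx":-0.002,"ry":0.585,"rz":0.001},{"dx":0.268,"dy":-0.095,"dz":0.64,"rx":-0.002,"ry":0.585,"rz":0.001},{"dx":0.268,"dy":-0.095,"dz":0.668,"rx":-0.002,"ry":0.585,"rz":0.001},{"dx":0.268,"dy":-0.095,"dz":0.668,"rx":-0.002,"ry":0.585,"rz":0.001},{"dx":0.268,"dy":-0.095,"dz":0.668,"rx":-0.002,"ry":0.585,"rz":0.001}]'
python3 - <<'E'
from h import *
LS=((.4855,.0095,.089),0,35)
plan([scan_pose(*LS,.10)])
for n in("side","top"):
    c=vision.capture(n)
    print(n,[((np.array(x["at"])*[560,420]).round(1).tolist(),round(x["p"],2)) for x in finder.tip_of("scanner_nose",n)[:4]],"pred",proj(c,np.array(LS[0])+.16*np.array([np.cos(.611),0,np.sin(.611)])).round(1))
E
```

```text
clock: 17.75
position: [0.7004, 0.0078, 0.2306]
orientation: [[0.818, -0.002, 0.576], [-0.001, -1.0, -0.003], [0.576, 0.002, -0.818]]
force: [0.5, -0.2, -2.1]
grip_width: 0.338
grip_force: 79.8
d [-0.2108 -0.0054  0.0072] r [ 0.0026 -0.0027 -0.0008] rows> 1.5177672973354948 0.03176766790468693
side [([258.2, 171.3], 0.97), ([164.0, 263.3], 0.88), ([256.4, 329.9], 0.76)] pred [254.1 170.7]
top [([188.2, 159.0], 0.86), ([291.8, 127.2], 0.73), ([181.3, 266.4], 0.56)] pred [292.7 151.8]
```

```bash
python3 -m jog '[{"dx":-0.07,"dy":0,"dz":0,"rx":0,"ry":0,"rz":0},{"dx":-0.14,"dy":-0.004,"dz":0.003,"rx":0,"ry":0,"rz":0},{"dx":-0.19,"dy":-0.005,"dz":0.006,"rx":0,"ry":0,"rz":0},{"dx":-0.208,"dy":-0.005,"dz":0.006,"rx":0.002,"ry":-0.002,"rz":0},{"dx":-0.208,"dy":-0.005,"dz":0.006,"rx":0.002,"ry":-0.002,"rz":0},{"dx":-0.208,"dy":-0.005,"dz":0.006,"rx":0.002,"ry":-0.002,"rz":0},{"dx":-0.208,"dy":-0.005,"dz":0.006,"rx":0.002,"ry":-0.002,"rz":0},{"dx":-0.208,"dy":-0.005,"dz":0.006,"rx":0.002,"ry":-0.002,"rz":0}]'
python3 - <<'E'
from h import *
plan([scan_pose((.4855,.0095,.089),0,35,.10)])
E
python3 -m jog '[{"dx":0,"dy":0,"dz":0,"rx":0,"ry":0,"rz":0},{"dx":0,"dy":0,"dz":0,"rx":0,"ry":0,"rz":0},{"dx":0,"dy":0,"dz":0,"rx":0,"ry":0,"rz":0},{"dx":0,"dy":0,"dz":0,"rx":0,"ry":0,"rz":0},{"dx":0,"dy":0,"dz":0,"rx":0,"ry":0,"rz":0},{"dx":0,"dy":0,"dz":0,"rx":0,"ry":0,"rz":0},{"dx":0,"dy":0,"dz":0,"rx":0,"ry":0,"rz":0},{"dx":0,"dy":0,"dz":0,"rx":0,"ry":0,"rz":0},{"dx":0,"dy":0,"dz":0,"rx":0,"ry":0,"rz":0},{"dx":0,"dy":0,"dz":0,"rx":0,"ry":0,"rz":0},{"dx":0,"dy":0,"dz":0,"rx":0,"ry":0,"rz":0},{"dx":0,"dy":0,"dz":0,"rx":0,"ry":0,"rz":0}]'
python3 -m jog '[{"dx":0,"dy":0,"dz":0,"rx":0,"ry":0,"rz":0},{"dx":0,"dy":0,"dz":0,"rx":0,"ry":0,"rz":0},{"dx":0,"dy":0,"dz":0,"rx":0,"ry":0,"rz":0},{"dx":0,"dy":0,"dz":0,"rx":0,"ry":0,"rz":0},{"dx":0,"dy":0,"dz":0,"rx":0,"ry":0,"rz":0},{"dx":0,"dy":0,"dz":0,"rx":0,"ry":0,"rz":0},{"dx":0,"dy":0,"dz":0,"rx":0,"ry":0,"rz":0},{"dx":0,"dy":0,"dz":0,"rx":0,"ry":0,"rz":0}]'
python3 - <<'E'
from h import *
R=toolR(np.pi);W=np.array([.60,.0,.43])
plan([scan_pose(*LS,.16),((.66,.005,.36),scan_pose(*LS,.16)[1]),(W,R)])
plan([((.50,.25,.43),R)],W,R)
E
```

```text
clock: 18.62
position: [0.6513, 0.0097, 0.1941]
orientation: [[0.818, -0.0, 0.576], [-0.0, -1.0, -0.001], [0.576, 0.0, -0.818]]
force: [0.5, 0.3, -2.6]
grip_width: 0.342
grip_force: 79.9
d [-0.0072  0.0007  0.002 ] r [ 0.0005 -0.0027 -0.0001] rows> 0.053846273005067134 0.02327185308272767
clock: 19.62
position: [0.6499, 0.01, 0.1922]
orientation: [[0.819, -0.0, 0.573], [-0.0, -1.0, -0.0], [0.573, -0.0, -0.819]]
force: [-0.6, 0.5, -2.4]
grip_width: 0.339
grip_force: 79.9
clock: 20.28
position: [0.6499, 0.0099, 0.1922]
orientation: [[0.819, -0.0, 0.573], [-0.0, -1.0, -0.0], [0.573, -0.0, -0.819]]
force: [0.8, 0.5, -2.7]
grip_width: 0.341
grip_force: 79.9
d [ 0.2003 -0.0019 -0.0005] r [ 0.0001  0.0002 -0.0003] rows> 1.441053696160357 0.003322616629054769
d [ 0.3481  0.0164 -0.4389] r [ 0.0001  0.0002 -0.0003] rows> 4.031936775690677 0.003322616629054769
d [ 0.3181  0.0331 -0.7447] r [-0.000e+00 -5.831e-01 -3.000e-04] rows> 5.830856137902469 4.886395561672424
d [-0.3333 -0.8333  0.    ] r [0. 0. 0.] rows> 6.457032142847128 0.0
```

```bash
python3 -m jog '[{"dx":0.08,"dy":0,"dz":0,"rx":0,"ry":0,"rz":0},{"dx":0.19,"dy":0,"dz":-0.02,"rx":0,"ry":0,"rz":0},{"dx":0.27,"dy":0,"dz":-0.12,"rx":0,"ry":0,"rz":0},{"dx":0.31,"dy":0.01,"dz":-0.24,"rx":0,"ry":0,"rz":0},{"dx":0.345,"dy":0.016,"dz":-0.36,"rx":0,"ry":-0.05,"rz":0},{"dx":0.345,"dy":0.016,"dz":-0.45,"rx":0,"ry":-0.16,"rz":0},{"dx":0.34,"dy":0.02,"dz":-0.54,"rx":0,"ry":-0.27,"rz":0},{"dx":0.33,"dy":0.03,"dz":-0.63,"rx":0,"ry":-0.38,"rz":0},{"dx":0.32,"dy":0.03,"dz":-0.71,"rx":0,"ry":-0.49,"rz":0},{"dx":0.318,"dy":0.033,"dz":-0.745,"rx":0,"ry":-0.583,"rz":0},{"dx":0.318,"dy":0.033,"dz":-0.745,"rx":0,"ry":-0.583,"rz":0},{"dx":0.318,"dy":0.033,"dz":-0.745,"rx":0,"ry":-0.583,"rz":0}]'
python3 -m jog '[{"dx":-0.05,"dy":-0.12,"dz":0,"rx":0,"ry":0,"rz":0},{"dx":-0.1,"dy":-0.24,"dz":0,"rx":0,"ry":0,"rz":-0.02},{"dx":-0.15,"dy":-0.37,"dz":0,"rx":0,"ry":0,"rz":-0.04},{"dx":-0.2,"dy":-0.49,"dz":0,"rx":0,"ry":0,"rz":-0.06},{"dx":-0.25,"dy":-0.61,"dz":0,"rx":0,"ry":0,"rz":-0.08},{"dx":-0.3,"dy":-0.73,"dz":0,"rx":0,"ry":0,"rz":-0.1},{"dx":-0.34,"dy":-0.83,"dz":0,"rx":0,"ry":0,"rz":-0.123},{"dx":-0.4,"dy":-0.93,"dz":0,"rx":0,"ry":0,"rz":-0.123},{"dx":-0.45,"dy":-1,"dz":0,"rx":0,"ry":0,"rz":-0.123},{"dx":-0.45,"dy":-1,"dz":0,"rx":0,"ry":0,"rz":-0.123},{"dx":-0.45,"dy":-1,"dz":0,"rx":0,"ry":0,"rz":-0.123}]'
python3 - <<'E'
from h import *
R=toolR(np.radians(187.4))
plan([((.4375,.3078,.20),R),((.4375,.3078,.052),R)])
E
```

```text
clock: 21.28
position: [0.6009, -0.0, 0.4298]
orientation: [[1.0, -0.0, 0.003], [-0.0, -1.0, 0.0], [0.003, -0.0, -1.0]]
force: [-0.2, -0.3, -2.9]
grip_width: 0.34
grip_force: 80.1
clock: 22.2
position: [0.4638, 0.301, 0.4283]
orientation: [[0.991, 0.131, -0.0], [0.131, -0.991, -0.0], [-0.0, 0.0, -1.0]]
force: [0.4, 0.6, -2.6]
grip_width: 0.337
grip_force: 80.0
d [-0.084  -0.034   0.7611] r [0.     0.0001 0.0022] rows> 5.514366202209715 0.018623805584066982
d [-0.0839 -0.034   1.2545] r [0.     0.0001 0.0022] rows> 9.04836576800747 0.018623805584066982
```

```bash
python3 -m jog '[{"dx":-0.04,"dy":-0.02,"dz":0.13,"rx":0,"ry":0,"rz":0},{"dx":-0.082,"dy":-0.034,"dz":0.26,"rx":0,"ry":0,"rz":0},{"dx":-0.082,"dy":-0.034,"dz":0.39,"rx":0,"ry":0,"rz":0.002},{"dx":-0.082,"dy":-0.034,"dz":0.52,"rx":0,"ry":0,"rz":0.002},{"dx":-0.082,"dy":-0.034,"dz":0.65,"rx":0,"ry":0,"rz":0.002},{"dx":-0.082,"dy":-0.034,"dz":0.77,"rx":0,"ry":0,"rz":0.002},{"dx":-0.082,"dy":-0.034,"dz":0.87,"rx":0,"ry":0,"rz":0.002},{"dx":-0.082,"dy":-0.034,"dz":0.93,"rx":0,"ry":0,"rz":0.002},{"dx":-0.082,"dy":-0.034,"dz":0.93,"rx":0,"ry":0,"rz":0.002},{"dx":-0.082,"dy":-0.034,"dz":0.93,"rx":0,"ry":0,"rz":0.002},{"dx":-0.082,"dy":-0.034,"dz":0.93,"rx":0,"ry":0,"rz":0.002}]'
python3 - <<'E'
from h import *
R=toolR(np.radians(187.4))
plan([((.438,.3078,.09),R),((.438,.3078,.0515),R)])
E
```

```text
clock: 23.12
position: [0.4406, 0.3069, 0.1525]
orientation: [[0.992, 0.125, 0.003], [0.125, -0.992, 0.001], [0.003, -0.001, -1.0]]
force: [0.2, -0.3, -0.9]
grip_width: 0.343
grip_force: 79.9
d [-0.0089 -0.004   0.2082] r [-0.0008 -0.0028 -0.0036] rows> 1.4991447433959966 0.03903326241237872
d [-0.0093 -0.0039  0.3365] r [-0.0008 -0.0028 -0.0036] rows> 2.4218390403442687 0.03903326241237872
```

```bash
python3 -m jog '[{"dx":-0.008,"dy":-0.004,"dz":0.05,"rx":0,"ry":-0.003,"rz":-0.004},{"dx":-0.008,"dy":-0.004,"dz":0.1,"rx":0,"ry":-0.003,"rz":-0.004},{"dx":-0.008,"dy":-0.004,"dz":0.15,"rx":0,"ry":-0.003,"rz":-0.004},{"dx":-0.008,"dy":-0.004,"dz":0.19,"rx":0,"ry":-0.003,"rz":-0.004},{"dx":-0.008,"dy":-0.004,"dz":0.21,"rx":0,"ry":-0.003,"rz":-0.004},{"dx":-0.008,"dy":-0.004,"dz":0.21,"rx":0,"ry":-0.003,"rz":-0.004},{"dx":-0.008,"dy":-0.004,"dz":0.21,"rx":0,"ry":-0.003,"rz":-0.004},{"dx":-0.008,"dy":-0.004,"dz":0.21,"rx":0,"ry":-0.003,"rz":-0.004}]'
python3 - <<'E'
from h import *
R=toolR(np.radians(187.4))
plan([((.438,.3078,.0515),R)])
E
```

```text
clock: 23.78
position: [0.4378, 0.3084, 0.0894]
orientation: [[0.991, 0.13, -0.001], [0.13, -0.991, 0.001], [-0.001, -0.001, -1.0]]
force: [0.0, 1.3, -1.7]
grip_width: 0.34
grip_force: 80.1
d [0.0005 0.0021 0.1263] r [-0.0008  0.0006  0.0013] rows> 0.9088524591158538 0.013931596983756912
```

```bash
python3 -m jog '[{"dx":0,"dy":0.002,"dz":0.02,"rx":0,"ry":0,"rz":0.001},{"dx":0,"dy":0.002,"dz":0.04,"rx":0,"ry":0,"rz":0.001},{"dx":0,"dy":0.002,"dz":0.06,"rx":0,"ry":0,"rz":0.001},{"dx":0,"dy":0.002,"dz":0.08,"rx":0,"ry":0,"rz":0.001},{"dx":0,"dy":0.002,"dz":0.1,"rx":0,"ry":0,"rz":0.001},{"dx":0,"dy":0.002,"dz":0.115,"rx":0,"ry":0,"rz":0.001},{"dx":0,"dy":0.002,"dz":0.125,"rx":0,"ry":0,"rz":0.001},{"dx":0,"dy":0.002,"dz":0.125,"rx":0,"ry":0,"rz":0.001},{"dx":0,"dy":0.002,"dz":0.125,"rx":0,"ry":0,"rz":0.001},{"dx":0,"dy":0.002,"dz":0.125,"rx":0,"ry":0,"rz":0.001}]'
```

```text
clock: 24.62
position: [0.437, 0.3074, 0.0505]
orientation: [[0.992, 0.129, -0.003], [0.129, -0.992, -0.0], [-0.003, -0.0, -1.0]]
force: [-0.7, 0.1, -1.9]
grip_width: 0.341
grip_force: 80.2
```

```bash
python3 -m jog '[{"dx":0,"dy":0,"dz":0.002,"rx":0,"ry":0,"rz":0},{"dx":0,"dy":0,"dz":0.004,"rx":0,"ry":0,"rz":0},{"dx":0,"dy":0,"dz":0.004,"rx":0,"ry":0,"rz":0},{"dx":0,"dy":0,"dz":0.004,"rx":0,"ry":0,"rz":0}]'
```

```text
clock: 24.95
position: [0.437, 0.3075, 0.0504]
orientation: [[0.992, 0.129, -0.003], [0.129, -0.992, -0.0], [-0.003, 0.0, -1.0]]
force: [-3.1, -1.7, 5.1]
grip_width: 0.34
grip_force: 81.1
```

```bash
python3 -m jog '[{"dx":0,"dy":0,"dz":0,"rx":0,"ry":0,"rz":0},{"dx":0,"dy":0,"dz":0,"rx":0,"ry":0,"rz":0},{"dx":0,"dy":0,"dz":0,"rx":0,"ry":0,"rz":0},{"dx":0,"dy":0,"dz":0,"rx":0,"ry":0,"rz":0},{"dx":0,"dy":0,"dz":0,"rx":0,"ry":0,"rz":0},{"dx":0,"dy":0,"dz":0,"rx":0,"ry":0,"rz":0},{"dx":0,"dy":0,"dz":0,"rx":0,"ry":0,"rz":0},{"dx":0,"dy":0,"dz":0,"rx":0,"ry":0,"rz":0}]' 0
python3 -m jog '[{"dx":0,"dy":0,"dz":-0.04,"rx":0,"ry":0,"rz":0},{"dx":0,"dy":0,"dz":-0.12,"rx":0,"ry":0,"rz":0},{"dx":0,"dy":0,"dz":-0.22,"rx":0,"ry":0,"rz":0},{"dx":0,"dy":0,"dz":-0.34,"rx":0,"ry":0,"rz":0},{"dx":0,"dy":0,"dz":-0.44,"rx":0,"ry":0,"rz":0},{"dx":0,"dy":0,"dz":-0.5,"rx":0,"ry":0,"rz":0},{"dx":0,"dy":0,"dz":-0.5,"rx":0,"ry":0,"rz":0},{"dx":0,"dy":0,"dz":-0.5,"rx":0,"ry":0,"rz":0},{"dx":0,"dy":0,"dz":-0.5,"rx":0,"ry":0,"rz":0}]'
python3 - <<'E'
from h import *
c=vision.capture("wrist"); a=cv2.imread("pics/w6.png"); b=cv2.resize(c["color"][...,::-1],(800,600))
cv2.imwrite("pics/fin.png",np.hstack([a[130:460,280:500],b[130:460,280:500]]))
E
```

```text
clock: 25.62
position: [0.4368, 0.3074, 0.0493]
orientation: [[0.992, 0.129, -0.003], [0.129, -0.992, -0.0], [-0.003, -0.0, -1.0]]
force: [-0.2, 0.1, -0.3]
grip_width: 1.0
grip_force: 0.0
clock: 26.37
position: [0.4365, 0.3071, 0.1984]
orientation: [[0.992, 0.129, -0.005], [0.129, -0.992, -0.001], [-0.005, 0.0, -1.0]]
force: [0.7, -0.6, 0.0]
grip_width: 0.995
grip_force: 0.0
```

View pics/fin.png

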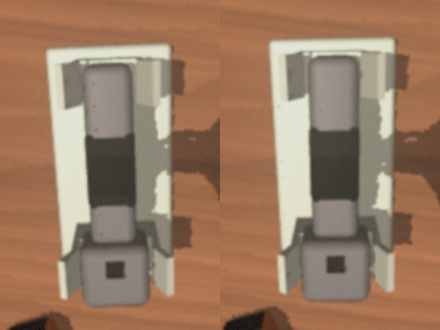

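The before (left) and after (right) crops match: the scanner is home in the saddles with its nose the same way, its rear end just inside the rear edge. Handing in.

```bash
python3 -c "
from rig import ticket; print(ticket.close_job())"
```

```text
the job is handed in; nothing more can be done
None
```

I held the scanner for at least a second about 10 cm from the large label and then the small one, put it back in its dock nose the same way and let go, and handed the job in at about 26 s; I didn't re-check the packets or the other things on the table afterwards, and no verdict came back.

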